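Ready the kettle for a scrub

ROBOT

A 7-joint arm with a two-finger parallel gripper is mounted at the origin on the work surface. World frame = base frame: x ahead of the robot, y to its left, z up, the work surface at z = 0. Lengths are in m, angles in rad, forces in N, time in s.
With the tool pointing down it reaches from about 0.425 to 0.825 m from the base axis. Payload 3.6 kg.
Tool frame: the origin (TCP) lies where the fingers leave the gripper's body, on its centre line; the fingertips stand 73 mm ahead of it and the grasp point (between the pads) lies 54 mm ahead of it; x points along the fingers, y is the direction in which the jaws open and shut, and the axes are right-handed (so a half turn about x gives the same grasp; the last joint's range is limited). The gripper opens to 85 mm and grips with 20 to 120 N. Pads are 22 mm wide; open, the fingers measure 114 mm over their backs; the gripper's body (76 mm by 85 mm) begins 54 mm behind the grasp point. The pads swing forward as they close: fully open they stand 13 mm farther back than shut.
Start: joints at [1.254, 0.615, -0.013, 1.423, 0.008, 1.103, -0.04], TCP at [0.186, -0.623, 0.304] pointing down, gripper open.
Joint ranges: [-3.12, 3.12], [-0.3, 2.06], [-1.34, 1.32], [0.26, 2.42], [-1.36, 4.5], [0.01, 1.98], [-2.84, 2.84]. Speed limits (rad/s): [2.79, 2.79, 3.14, 3.14, 3.14, 3.14, 3.14].

INTERFACE

Orientations are given as a unit quaternion [x, y, z, w].
In Python, from station import arm, snapshot, camera_info, ticket gives the robot as it stands. Calls block until the motion is done:
- arm.movep(position, orientation): joint-space move of the TCP to a pose.
- arm.line_to(position, velocity=0.15, ori=None): straight line of the TCP; ori=None keeps the orientation; velocity is the mean speed in m/s.
- arm.move_j(angles): joint-space move.
- arm.move_gripper(opening, effort=None): opening from 0.0 (shut) to 1.0 (fully open); effort is the grip in N (None keeps the last); returns when the fingers have stopped.
- arm.pause(seconds).
- arm.ik(position, orientation): joint angles nearest the present ones, or None.
- snapshot(name): name is "scene" or "top"; returns the picture (480x640x3 uint8, blue, green, red); there is no depth.
- camera_info(name): a dict with "fx", "fy", "cx", "cy" (pixels), "R" (3x3) and "t" (3): a world point X has camera coordinates R X + t. Camera axes: x right, y down, z forward; pixel columns grow to the right and rows downward; lengths in m; the calibration is good to about 2 mm. A picture is of the moment at which its call begins. camera_info takes no time and is no camera call.
A pose or a line that the arm cannot do raises arm.MotionError and nothing moves.
- ticket.finish_job(): hands the job in, once; it reports no verdict.
Readings, each from a call of its own:
- arm.read_time(): time.
- arm.read_joint_positions(): joint angles.
- arm.read_dq(): joint speeds.
- arm.read_effort(): joint torques, N m.
- arm.read_tool_pos(): TCP position.
- arm.read_eef_rot(): TCP orientation.
- arm.read_ft_force(): force on the tool from outside, world axes, zero at the start.
- arm.read_wrist_torque(): the same for the moment, N m.
- arm.read_opening(): opening from 0.0 (shut) to 1.0 (fully open).
Only numpy, scipy, OpenCV 4.12 (cv2) and the standard library are available. Lean on these libraries where they do the work, as an engineer would, in place of code of your own. Each camera call takes 0.05 s, during which the arm holds its last target.

TASK

Get the red kettle ready for me to scrub out: first, with its lid still shut, lay the yellow-handled bottle brush across the two notched posts of the drip rest so that its handle lies down in both notches, and let go of it. Then open the kettle's lid 60 degrees from shut and finish while still holding it steady there, because it drops shut as soon as it is let go. Leave the clear jug, the glass dish and the teaspoon where they are.

Things in the scene. Friction and masses are not known exactly. Their poses are not given: they have to be found in the camera images.
- brush_mid (a point): middle of the bottle brush's yellow handle, on the brush's axis. Round handle 18 mm in diameter, 150 mm long (75 mm to each side of this point); beyond it at +x a pale bristle head 64 mm long, 44 mm in diameter, and at -x a yellow foot disc 44 mm in diameter, 11 mm thick. x runs along the brush towards the bristles. Loose, 60 g; it starts lying level on the worktop on head and foot, z up, with the handle's axis 22 mm up and open space under the handle
- rest: drip rest, fixed: a grey tray 160 x 90 mm, 12 mm high at its rim, with two white posts, 84 mm apart (at x = +42 and -42 mm), each 12 mm thick along x and 44 mm wide along y. Origin at the centre of the tray's underside, x from post to post, z up. Each post has a notch open to the top, running along x at y = 0: 25 mm wide, floor 60 mm above the origin, straight sides to 74 mm, then flaring outwards to 91 mm high
- rest_cradle (a point): point of the drip rest midway between the two notches, 69 mm above the worktop: where the brush handle's axis lies when it is down in both notches. x runs along the notches. The brush may lie either way round; with brush_mid within 20 mm of this point along x, neither head nor foot fouls a post
- kettle: red enamel kettle, fixed, body 176 mm in diameter at most and 130 mm high, mouth 120 mm in diameter. Origin at the centre of its underside, z up; the black handle and the lid's hinge are at its +x side, the spout at its -x side reaches 150 mm from the centre and 126 mm high
- lid_hinge (a point): a point on the kettle, middle of the lid's hinge line, 64 mm from the kettle's centre along the kettle's +x and 131 mm up. The hinge line runs along this point's y (level)
- lid_knob (a point): centre of the black barrel-shaped knob of the lid: a cylinder 18 mm in diameter and 30 mm long, lying along y, parallel to the hinge line, on a thin stem, its two flat ends free. It turns with the lid. With the lid shut it is 100 mm from the hinge line along the kettle's -x and 42 mm above the hinge line (173 mm above the worktop); the lid's top is 31 mm or more below it
- lid (a joint): opening angle of the kettle's lid, rad: 0 shut, growing as the edge with the knob rises and swings back over the hinge towards the kettle's handle; stop at 1.4. Lid 120 mm in diameter, about 120 g, with a weak closing spring: it falls shut from any angle and takes 1 to 2 N at the knob to hold
- jug: clear plastic jug, 100 mm in diameter, 150 mm high, loose, to be left alone. Origin at the centre of its underside
- dish: small glass dish, 70 mm in diameter, 35 mm high, loose in the upper, white tier of the two stacked tiers at the back, to be left alone. Origin at the centre of its underside
- teaspoon: steel teaspoon 130 mm long, loose in the same white tier, to be left alone. Origin at the middle of its underside, x towards the bowl
- tiers: two stacked plastic trays, the lower grey, the upper white, each 120 x 320 x 45 mm, fixed, 140 mm high in all. Origin at the centre of the underside
Things that resemble listed ones, but are neither listed nor needed, are in the scene too. Leave any pink look-alike of the part that bears brush_mid alone. What is shaped like the rest but purple or turquoise is not meant.

How it is judged:
By the outcome, as a careful person would: the job done as asked, in the order asked, and still so for the second after the job is handed in, while the arm keeps its last pose, push and grip.
It also fails if it takes over 54 s, if anything falls off the work surface, if the arm or the gripper's body presses on something with over 40 N, if the wrist force passes 120 N, or if a joint passes its speed limit or range.

## Working session

There is one attempt and no reset: what is moved stays moved. The work goes in short steps, each a Python script; the robot and the scene stay as the last script left them, time stands still between calls to the robot, and variables do not carry over. Pictures are saved under pics/ and viewed, and the job is handed in when it is done.

```bash
ls; mkdir -p pics; python3 - <<'E'
from station import arm, snapshot, camera_info
import cv2
for n in("scene","top"):
    cv2.imwrite(f"pics/{n}0.png",snapshot(n)); c=camera_info(n); print(n,{k:(v if not hasattr(v,'tolist') else v.tolist()) for k,v in c.items()})
print(arm.read_time(),arm.read_tool_pos(),arm.read_eef_rot())
E
```

```text
pics
scene {'fx': 571.5672008534099, 'fy': 571.5672008534099, 'cx': 320.3012152953181, 'cy': 242.55271707027825, 'R': [[0.20257713355877083, 0.9791633637262812, -0.014199017407758726], [0.6949285089629298, -0.1539580387476412, -0.7024039363041318], [-0.6899542538383766, 0.13242367402097602, -0.7116369145632591]], 't': [0.016621303441816292, -0.333488950163896, 1.7826597315724368]}
top {'fx': 544.2338709038974, 'fy': 544.2338709038974, 'cx': 317.26678997354685, 'cy': 229.54599543456737, 'R': [[-0.02441021504855424, -0.9996443433477276, -0.010739097456201479], [-0.9861349312236926, 0.025841320930043918, -0.16392108940899996], [0.16414030224696863, 0.0065888500879087986, -0.9864149979764057]], 't': [-0.11007845561880988, 0.5612780262987522, 1.1826967008717393]}
0.1 [ 0.18621598 -0.62219893  0.30284032] [-0.69952151 -0.10328553  0.69976646 -0.10163001]
```

View pics/scene0.png

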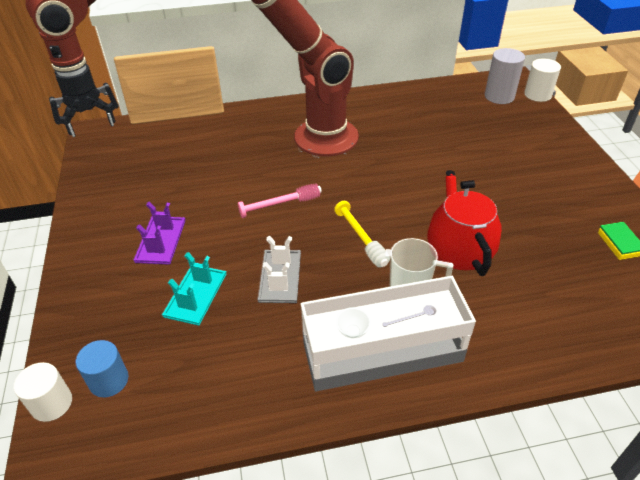

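View pics/top0.png

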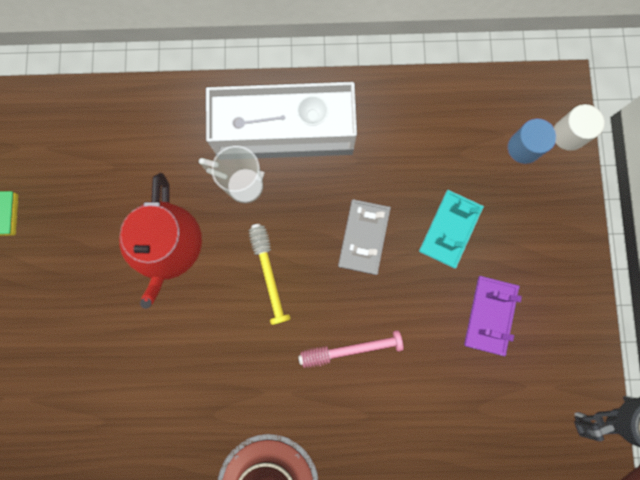

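The kettle (red) is at top-view (160,240) with its knob at (142,249). The yellow brush runs from its foot at (280,319) to its bristles at (260,238). The grey rest is at (365,237) and the jug at (240,175), close to the bristle end. Next I'll measure these.

```bash
cat > h.py <<'E'
import numpy as np, cv2
from station import arm, snapshot, camera_info, ticket
def ray(n,uv):
    c=camera_info(n);R=np.array(c["R"]);t=np.array(c["t"])
    d=R.T@np.array([(uv[0]-c["cx"])/c["fx"],(uv[1]-c["cy"])/c["fy"],1.]); return -R.T@t,d/np.linalg.norm(d)
def onz(n,uv,z):
    o,d=ray(n,uv); return o+d*(z-o[2])/d[2]
def proj(n,X):
    c=camera_info(n);p=np.array(c["R"])@np.asarray(X,float)+np.array(c["t"]); return np.array([c["fx"]*p[0]/p[2]+c["cx"],c["fy"]*p[1]/p[2]+c["cy"]])
def tri(a,b):
    o1,d1=ray("scene",a);o2,d2=ray("top",b)
    s=np.linalg.lstsq(np.c_[d1,-d2],o2-o1,rcond=None)[0];p,q=o1+d1*s[0],o2+d2*s[1]
    return (p+q)/2,np.linalg.norm(p-q)
E
python3 - <<'E'
import cv2,numpy as np
from h import *
s=cv2.imread("pics/scene0.png");t=cv2.imread("pics/top0.png")
def z(im,x,y,w,h,k): return cv2.resize(im[y:y+h,x:x+w],None,fx=k,fy=k,interpolation=cv2.INTER_CUBIC)
cv2.imwrite("pics/zt_rest.png",z(t,330,190,70,90,6)); cv2.imwrite("pics/zt_k.png",z(t,110,165,110,150,4)); cv2.imwrite("pics/zs_k.png",z(s,380,160,130,130,4)); cv2.imwrite("pics/zs_rest.png",z(s,250,225,60,85,6))
np.set_printoptions(precision=4,suppress=True)
for n,im in(("top",t),("scene",s)):
    hsv=cv2.cvtColor(im,cv2.COLOR_BGR2HSV)
    m=cv2.inRange(hsv,(22,150,100),(34,255,255)); m[:, :100]=0; m[:,580:]=0
    cs,_=cv2.findContours(m,cv2.RETR_EXTERNAL,cv2.CHAIN_APPROX_NONE);c=max(cs,key=cv2.contourArea)
    print(n,"yellow",cv2.boundingRect(c),cv2.minAreaRect(c),cv2.fitLine(c,cv2.DIST_L2,0,.01,.01).ravel())
    m=cv2.inRange(hsv,(0,180,60),(6,255,255))|cv2.inRange(hsv,(174,180,60),(180,255,255))
    cs,_=cv2.findContours(m,cv2.RETR_EXTERNAL,cv2.CHAIN_APPROX_NONE)
    for c in cs:
        if cv2.contourArea(c)>300: print("red",cv2.boundingRect(c),cv2.contourArea(c))
    # dark
    x,y,w,h=(115,165,100,120) if n=="top" else (430,160,80,120)
    mm=np.zeros_like(m);mm[y:y+h,x:x+w]=cv2.inRange(hsv,(0,0,0),(180,110,60))[y:y+h,x:x+w]
    k,l,st,ce=cv2.connectedComponentsWithStats(mm)
    for i in range(1,k):
        if st[i,4]>15: print("dark",st[i],ce[i])
# tray grey
hsv=cv2.cvtColor(t,cv2.COLOR_BGR2HSV);m=np.zeros(t.shape[:2],np.uint8);m[190:285,330:400]=cv2.inRange(hsv,(0,0,90),(180,45,255))[190:285,330:400]
cs,_=cv2.findContours(m,cv2.RETR_EXTERNAL,cv2.CHAIN_APPROX_NONE);c=max(cs,key=cv2.contourArea);r=cv2.minAreaRect(c);print("tray",r)
b=cv2.boxPoints(r);P=np.array([onz("top",q,.012) for q in b]);print(P,P.mean(0),np.linalg.norm(P-np.roll(P,1,0),axis=1))
E
```

```text
top yellow (259, 253, 31, 72) ((274.2315979003906, 287.86846923828125), (71.840087890625, 20.068506240844727), 80.3947982788086) [  0.2489   0.9685 272.2994 290.8683]
red (122, 207, 54, 53) 2144.0
red (120, 202, 81, 101) 2048.0
dark [156 174  13  28 159] [161.2327 184.1635]
scene yellow (335, 200, 37, 45) ((354.8482360839844, 221.2047882080078), (50.976409912109375, 16.36899185180664), 46.84760665893555) [  0.6042   0.7968 352.2843 221.0098]
red (427, 203, 75, 68) 2504.5
red (445, 174, 51, 51) 1449.0
dark [446 171   9   4  24] [449.4583 172.25  ]
dark [461 181  14   8  89] [467.1461 184.236 ]
dark [473 233  18  43 354] [482.822  256.4718]
tray ((363.98077392578125, 236.59616088867188), (40.20380401611328, 69.81732940673828), 11.309932708740234)
[[ 0.476  -0.1681  0.012 ]
 [ 0.6357 -0.205   0.012 ]
 [ 0.6144 -0.2963  0.012 ]
 [ 0.4556 -0.2576  0.012 ]] [ 0.5454 -0.2317  0.012 ] [0.0918 0.1639 0.0937 0.1634]
```

```bash
python3 - <<'E'
import cv2,numpy as np
a=[cv2.imread(f"pics/{n}.png") for n in("zt_rest","zt_k","zs_k","zs_rest")]
a=[cv2.resize(i,(int(i.shape[1]*300/i.shape[0])*1,300)) for i in a]
top=np.hstack(a[:2]);bot=np.hstack(a[2:]);w=max(top.shape[1],bot.shape[1])
f=lambda i:cv2.copyMakeBorder(i,0,0,0,w-i.shape[1],0)
cv2.imwrite("pics/m0.png",np.vstack([f(top),f(bot)]))
E
```

```text
(no output)
```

View pics/zt_k.png

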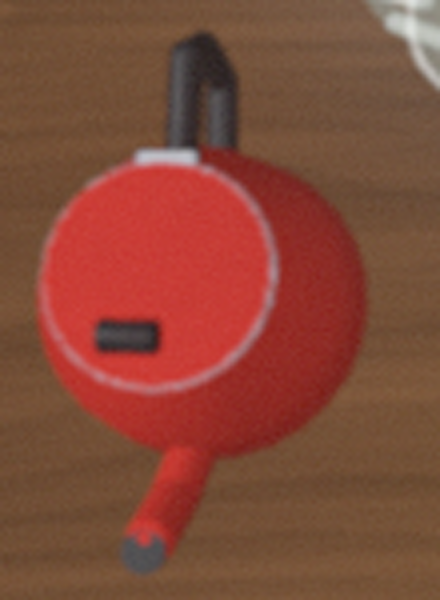

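View pics/zs_k.png

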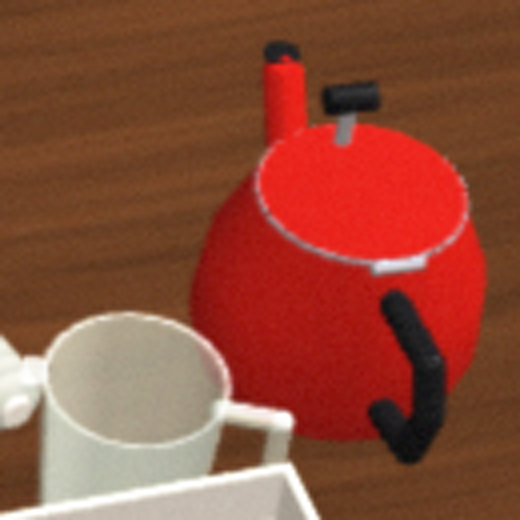

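View pics/zt_rest.png

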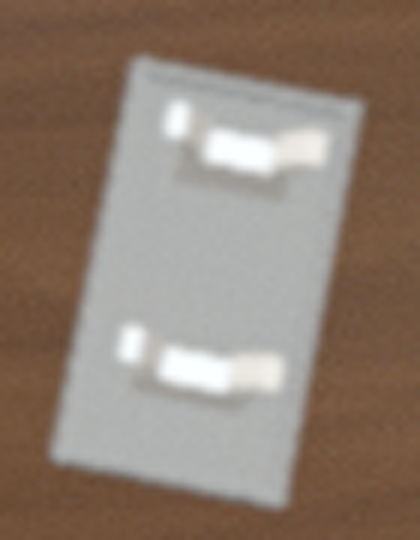

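View pics/zs_rest.png

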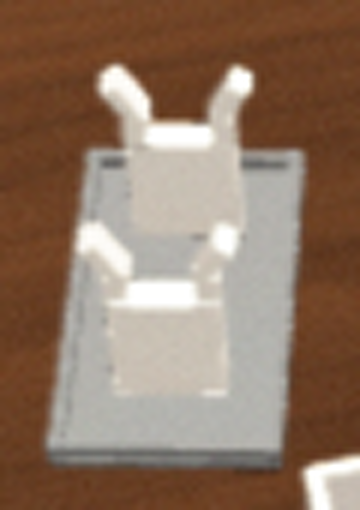

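```bash
python3 - <<'E'
import cv2
from h import *
np.set_printoptions(precision=4,suppress=True)
print("knob",tri((467.75,184.25),(142,249)),onz("top",(142,249),.173))
print("hinge",tri((480,226.5),(151.75,204.25)),onz("top",(151.75,204.25),.131))
for s,t in(((280,247.7),(362.3,251.5)),((276.7,273.8),(370,215.5))): print("notch",tri(s,t),onz("top",t,.06),onz("scene",s,.06))
t=cv2.imread("pics/top0.png");s=cv2.imread("pics/scene0.png")
for n,im in(("top",t),("scene",s)):
    hsv=cv2.cvtColor(im,cv2.COLOR_BGR2HSV);m=cv2.inRange(hsv,(22,120,80),(36,255,255)); m[:,:100]=0;m[:,580:]=0
    ys,xs=np.nonzero(m);P=np.array([onz(n,(x,y),.022) for x,y in zip(xs,ys)])[:,:2]
    ctr=P.mean(0)
    for _ in range(2):
        d=np.linalg.svd(P-P.mean(0))[2][0] if _==0 else d
        if d[0]<0:d=-d
        u=(P-ctr)@d; k=(u>u.min()+.025)&(u<u.max()-.008)
        Q=P[k]; ctr=Q.mean(0); d=np.linalg.svd(Q-ctr)[2][0]
        d=d if d[0]>0 else -d
    u=(P-ctr)@d;v=(P-ctr)@np.array([-d[1],d[0]])
    print(n,ctr,d,"yaw",np.arctan2(d[1],d[0]),"ends",u.min(),u.max(),"v",v.min(),v.max(),"mid",ctr+d*(u.max()-.075), ctr+d*(u.min()+.086))
# kettle ellipse of lid rim, ok check
E
```

```text
knob (array([0.5075, 0.2319, 0.1706]), np.float64(0.0041303513480269)) [0.5067 0.229  0.173 ]
hinge (array([0.6088, 0.2279, 0.1289]), np.float64(0.0044568752193951825)) [0.6077 0.2249 0.131 ]
notch (array([ 0.5049, -0.2211,  0.0557]), np.float64(0.004143537211474172)) [ 0.5041 -0.2228  0.06  ] [ 0.5095 -0.2194  0.06  ]
notch (array([ 0.5858, -0.2413,  0.0559]), np.float64(0.004271447088061646)) [ 0.5847 -0.2431  0.06  ] [ 0.5898 -0.2395  0.06  ]
top [ 0.4396 -0.0152] [0.9706 0.2406] yaw 0.2429519047969696 ends -0.08927888350277771 0.07344265486493173 v -0.022687842626999574 0.0229065352660175 mid [ 0.4381 -0.0156] [ 0.4364 -0.016 ]
scene [ 0.4238 -0.0184] [0.9643 0.2649] yaw 0.2681037850641615 ends -0.09048029417508138 0.08569247526506815 v -0.021913807747992033 0.027859954380936733 mid [ 0.4341 -0.0156] [ 0.4195 -0.0196]
```

```bash
cat >> h.py <<'E'
from scipy.spatial.transform import Rotation as Rot
def down(yaw,flip=False):
    # tool x down, tool y (jaws) perpendicular to heading yaw
    a=yaw+(np.pi if flip else 0)
    x=np.array([0,0,-1.]);y=np.array([-np.sin(a),np.cos(a),0]);z=np.cross(x,y)
    return Rot.from_matrix(np.c_[x,y,z]).as_quat()
E
python3 - <<'E'
from h import *
np.set_printoptions(precision=4,suppress=True)
print("R0",Rot.from_quat(arm.read_eef_rot()).as_matrix())
print("spout",onz("top",(145.75,302.75),.126), tri((450,173),(145.75,302.75)))
for uv in((207,87),(354,84),(355,148),(211,153)): print("tiers",onz("top",uv,.14))
print("tiers bottom",onz("top",(355,152),.0))
for uv in((236,169),(236,148),(260,172),(212,170)): print("jug rim",onz("top",uv,.15))
print("jug rim scene",onz("scene",(413,259),.15))
B=np.array([.440,-.014]);C=np.array([.547,-.231]);th=-.24
for s in(1,-1):
    d=s*np.array([np.cos(th),np.sin(th)]); print("head tip",C+d*.139,"foot",C-d*.086)
for f in(0,1):
    for p,yw in((B,.25),(C,-.24),(C,-.24+np.pi)):
        for zz in (.077,.123,.28): print(f,yw,zz,arm.ik([*p,zz],down(yw,f)))
K=np.array([.5075,.2305])
for f in(0,1):
    print(f,arm.ik([*K,.227],down(-.04,f)),arm.ik([.595,.228,.293],down(-.04,f)))
E
```

```text
R0 [[-0.0007  0.2867 -0.958 ]
 [ 0.0023 -0.958  -0.2867]
 [-1.     -0.0024  0.    ]]
spout [0.4008 0.2336 0.126 ] (array([0.4013, 0.2366, 0.1213]), np.float64(0.002736529051391429))
tiers [0.864  0.1079 0.14  ]
tiers [ 0.8616 -0.2126  0.14  ]
tiers [ 0.7168 -0.2096  0.14  ]
tiers [0.7143 0.098  0.14  ]
tiers bottom [ 0.7519 -0.219   0.    ]
jug rim [0.6746 0.0429 0.15  ]
jug rim [0.7206 0.043  0.15  ]
jug rim [ 0.6667 -0.0076  0.15  ]
jug rim [0.6738 0.0935 0.15  ]
jug rim scene [0.6907 0.0419 0.15  ]
head tip [ 0.682 -0.264] foot [ 0.4635 -0.2106]
head tip [ 0.412 -0.198] foot [ 0.6305 -0.2514]
0 0.25 0.077 [ 0.2151  0.7315 -0.3449  2.2049  0.7826  0.326   1.0191]
0 0.25 0.123 [ 0.3015  0.6507 -0.4693  2.1807  0.6743  0.4542  1.1161]
0 0.25 0.28 [ 0.6843  0.4879 -1.0068  2.0113  0.5199  0.9231  1.2232]
0 -0.24 0.077 [ 0.6863  0.8871 -0.5424  1.7718  0.6885  0.6814  1.0847]
0 -0.24 0.123 [ 0.7126  0.8237 -0.5877  1.7531  0.6303  0.7618  1.1325]
0 -0.24 0.28 [ 0.7797  0.6361 -0.7009  1.6124  0.4541  1.0621  1.2807]
0 2.901592653589793 0.077 [ 0.3136  0.8238  0.0803  1.7844 -0.1151  0.
[... 394 characters left out ...]
 -0.24 0.077 [ 0.3136  0.8238  0.0803  1.7844 -0.1151  0.5379 -1.3436]
1 -0.24 0.123 [ 0.3139  0.7521  0.0795  1.7666 -0.0926  0.6265 -1.3637]
1 -0.24 0.28 [ 0.33    0.5494  0.0524  1.6275 -0.0333  0.9656 -1.4172]
1 2.901592653589793 0.077 [ 0.6863  0.8871 -0.5424  1.7718  0.6885  0.6814  1.0847]
1 2.901592653589793 0.123 [ 0.7126  0.8237 -0.5877  1.7531  0.6303  0.7618  1.1325]
1 2.901592653589793 0.28 [ 0.7797  0.6361 -0.7009  1.6124  0.4541  1.0621  1.2807]
0 [ 0.146   0.7868 -1.0624  1.7711  0.7815  1.0721  0.331 ] [ 0.1388  0.8155 -1.0723  1.4599  0.7263  1.2974  0.5345]
1 [-0.2722  0.5756 -0.2985  1.7839  0.2218  0.8149 -2.289 ] [-0.2132  0.622  -0.3251  1.4721  0.2123  1.0822 -2.1921]
```

```bash
python3 - <<'E'
from h import *
q=down(.25,True)
arm.movep([.44,-.014,.24],q); print(arm.read_time(),arm.read_tool_pos())
arm.line_to([.44,-.014,.13],.2); cv2.imwrite("pics/t1.png",snapshot("top")); cv2.imwrite("pics/s1.png",snapshot("scene"))
print(arm.read_time(),arm.read_tool_pos(),arm.read_ft_force())
a=cv2.imread("pics/t1.png")[160:360,190:390];b=cv2.imread("pics/s1.png")[130:330,250:450]
cv2.imwrite("pics/m1.png",np.hstack([cv2.resize(i,(400,400)) for i in(a,b)]))
E
```

```text
2.4583 [ 0.44032621 -0.01486439  0.24004662]
3.2583 [ 0.44087083 -0.01413898  0.13109323] [-0.70290119 -0.34444081  0.53764019]
```

View pics/m1.png

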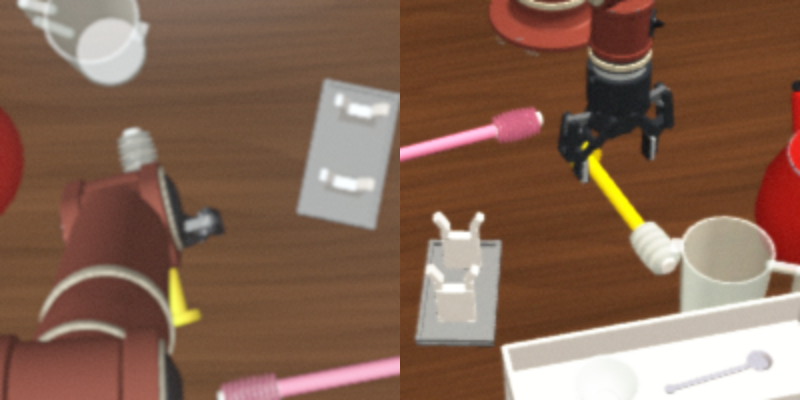

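The fingers straddle the yellow handle: in the scene crop the left one is at (580,165) and the right one at (650,145). Next I'll lower and grip.

```bash
python3 - <<'E'
from h import *
arm.line_to([.44,-.014,.078],.08); print(arm.read_tool_pos(),arm.read_ft_force())
arm.move_gripper(0.0,40); print("op",arm.read_opening()*85,arm.read_ft_force())
arm.line_to([.44,-.014,.24],.2); arm.pause(.2)
print(arm.read_time(),arm.read_opening()*85,arm.read_ft_force(),arm.read_wrist_torque())
cv2.imwrite("pics/s2.png",snapshot("scene"));cv2.imwrite("pics/t2.png",snapshot("top"))
E
```

```text
[ 0.44017488 -0.01399649  0.07823857] [ 0.12115245 -0.75551548 -0.36512279]
op 16.5560695358215 [ 0.10943252 -0.12404534  3.79223459]
5.85 17.012048714776654 [-0.31510722 -0.56000947 -0.38209497] [0.0154044  0.03206523 0.0176515 ]
```

View pics/s2.png

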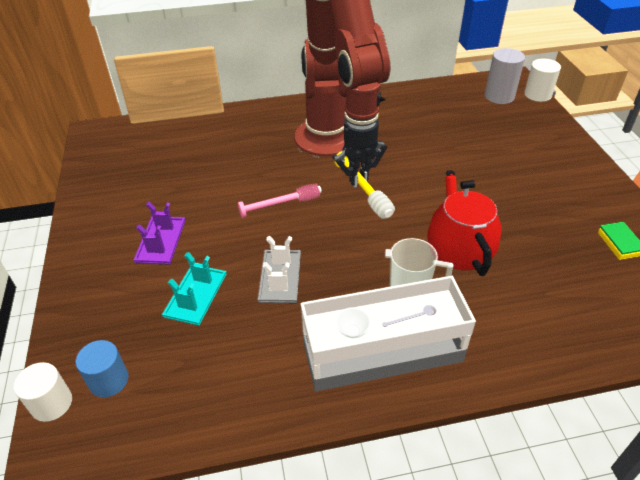

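The brush is held and lifted, with its bristles at (383,205). Next I'll carry it above the rest and check it there.

```bash
python3 - <<'E'
from h import *
np.set_printoptions(precision=4,suppress=True)
arm.movep([.547,-.231,.24],down(-.24,True));arm.line_to([.547,-.231,.18],.15); arm.pause(.2)
print(arm.read_time(),arm.read_tool_pos(),arm.read_opening()*85)
s=snapshot("scene");t=snapshot("top")
cv2.imwrite("pics/m3.png",np.hstack([cv2.resize(i,(400,400)) for i in(t[150:330,280:460],s[180:330,200:350])]))
cv2.imwrite("pics/s3.png",s);cv2.imwrite("pics/t3.png",t)
E
```

```text
7.6583 [ 0.5477 -0.2311  0.1814] 16.532782263729583
```

View pics/m3.png

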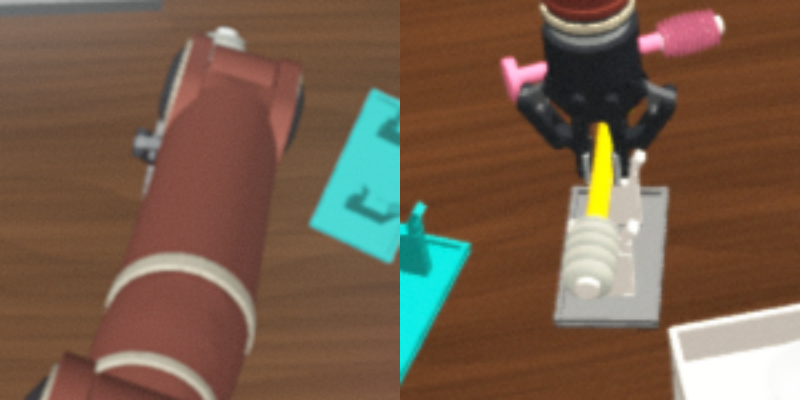

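```bash
python3 - <<'E'
from h import *
np.set_printoptions(precision=4,suppress=True)
s=cv2.imread("pics/s3.png");hsv=cv2.cvtColor(s,cv2.COLOR_BGR2HSV)
m=np.zeros(s.shape[:2],np.uint8);m[180:300,240:320]=cv2.inRange(hsv,(20,140,80),(36,255,255))[180:300,240:320]
n1=np.array([.5095,-.2194]);n2=np.array([.5898,-.2395]);d=(n2-n1)/np.linalg.norm(n2-n1);nrm=np.array([-d[1],d[0]])
print("rest yaw scene",np.arctan2(d[1],d[0]))
for z in (.124,.128):
    pts=[]
    for y in range(225,262,4):
        xs=np.nonzero(m[y])[0]
        if len(xs)>2: p=onz("scene",(xs.mean(),y),z)[:2]; pts.append(p);
    pts.append(onz("scene",(271.2,287.6),z)[:2])
    P=np.array(pts);print(z);print(np.c_[P,(P-n1)@d-.0417,(P-n1)@nrm])
E
```

```text
rest yaw scene -0.2452716604815032
0.124
[[ 0.5107 -0.2247 -0.0393 -0.0049]
 [ 0.5237 -0.2267 -0.0262 -0.0036]
 [ 0.536  -0.2308 -0.0132 -0.0046]
 [ 0.5489 -0.2316 -0.0005 -0.0023]
 [ 0.5614 -0.2335  0.012  -0.0011]
 [ 0.5734 -0.2364  0.0244 -0.001 ]
 [ 0.5853 -0.2393  0.0367 -0.0009]
 [ 0.5971 -0.2421  0.0488 -0.0008]
 [ 0.6823 -0.2607  0.136   0.0019]]
0.128
[[ 0.5148 -0.2251 -0.0352 -0.0042]
 [ 0.5278 -0.227  -0.0221 -0.0029]
 [ 0.54   -0.2311 -0.0092 -0.004 ]
 [ 0.5529 -0.2319  0.0034 -0.0016]
 [ 0.5653 -0.2338  0.0159 -0.0004]
 [ 0.5773 -0.2367  0.0283 -0.0003]
 [ 0.5892 -0.2396  0.0405 -0.0002]
 [ 0.6008 -0.2424  0.0525 -0.0002]
 [ 0.6857 -0.2609  0.1393  0.0026]]
```

```bash
python3 - <<'E'
from h import *
np.set_printoptions(precision=4,suppress=True)
for z in(.15,.138,.130,.1265):
    arm.line_to([.547,-.2305,z],.06); print(z,arm.read_tool_pos(),arm.read_ft_force())
arm.pause(.2);print(arm.read_time(),arm.read_ft_force())
s=snapshot("scene");cv2.imwrite("pics/m4.png",cv2.resize(s[180:330,200:350],(600,600),interpolation=cv2.INTER_CUBIC))
E
```

```text
0.15 [ 0.547  -0.2305  0.1497] [-0.8839  0.0413 -1.2556]
0.138 [ 0.5467 -0.2304  0.1375] [ 0.4033 -0.0071 -1.1492]
0.13 [ 0.5467 -0.2304  0.1295] [ 0.3028  0.2656 -1.5042]
0.1265 [ 0.5469 -0.2305  0.1263] [ 0.5611  0.3007 -0.9201]
9.4917 [-0.8671 -0.3668 -0.9809]
```

View pics/m4.png

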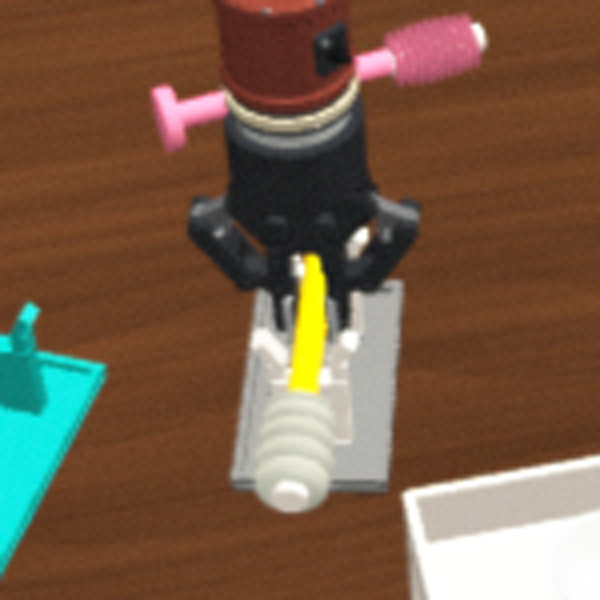

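The handle sits between the near post's prongs, (265,345) and (345,340), with no contact force. I'll lower the last bit, release and retreat.

```bash
python3 - <<'E'
from h import *
np.set_printoptions(precision=4,suppress=True)
arm.line_to([.547,-.2305,.1250],.05); print(arm.read_tool_pos(),arm.read_ft_force())
arm.move_gripper(0.6); print(arm.read_opening(),arm.read_ft_force())
arm.line_to([.547,-.2305,.26],.15); 
arm.movep([.5075,.2305,.29],down(-.04,True)); arm.move_gripper(.9)
print(arm.read_time(),arm.read_tool_pos(),arm.read_ft_force())
t=snapshot("top");s=snapshot("scene")
cv2.imwrite("pics/t5.png",t);cv2.imwrite("pics/s5.png",s)
cv2.imwrite("pics/m5.png",np.hstack([cv2.resize(i,(400,400),interpolation=cv2.INTER_CUBIC) for i in(t[180:300,310:430],s[200:320,220:340])]))
cv2.imwrite("pics/m5k.png",np.hstack([cv2.resize(i,(400,400),interpolation=cv2.INTER_CUBIC) for i in(t[150:330,80:260],s[110:270,380:540])]))
E
```

```text
[ 0.5473 -0.2306  0.1253] [-0.5405  0.2801  0.8605]
0.6000540241096819 [ 0.3299 -0.7763 -0.5129]
13.3333 [0.5077 0.2301 0.29  ] [ 0.2329 -0.1725  0.2648]
```

View pics/m5.png

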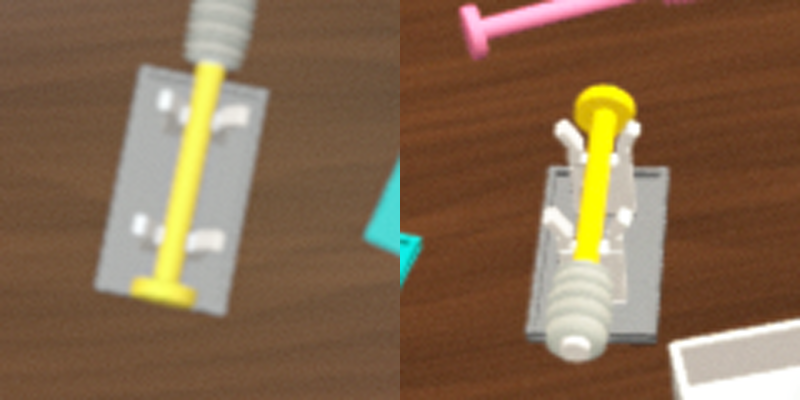

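View pics/m5k.png

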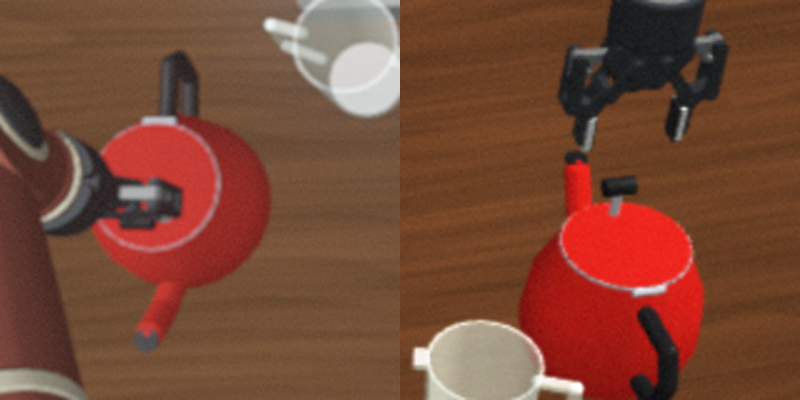

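The brush now lies in both notches, with its foot and head clear of the posts, and its lid is still shut. In the kettle crop the knob is at (620,185), below the open fingers. Next I'll lower onto the knob.

```bash
python3 - <<'E'
from h import *
np.set_printoptions(precision=4,suppress=True)
arm.line_to([.508,.231,.226],.1); print(arm.read_tool_pos(),arm.read_ft_force())
arm.move_gripper(0.45); cv2.imwrite("pics/s6.png",snapshot("scene"))
arm.move_gripper(0.0,30); print("op",arm.read_opening()*85,arm.read_ft_force(),arm.read_wrist_torque(),arm.read_time())
cv2.imwrite("pics/m6.png",np.hstack([cv2.resize(i[120:240,400:520],(400,400),interpolation=cv2.INTER_CUBIC) for i in(cv2.imread("pics/s6.png"),snapshot("scene"))]))
E
```

```text
[0.5084 0.2312 0.2265] [-0.1177 -0.0549  0.4097]
op 29.346838059081673 [0.6019 3.334  0.988 ] [ 0.4657  0.0779 -0.1433] 14.9583
```

View pics/m6.png

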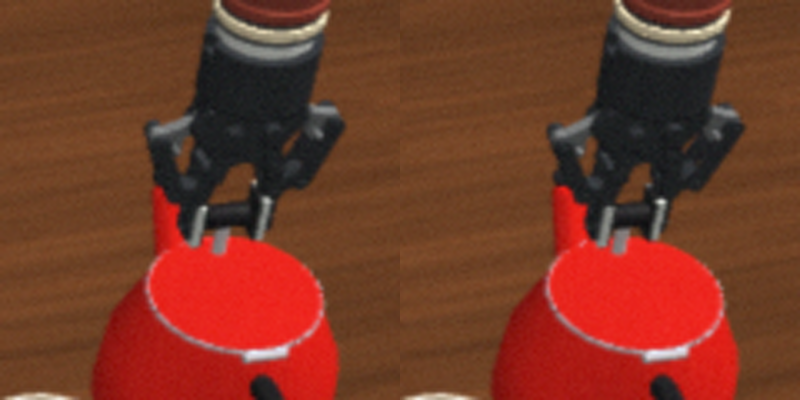

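```bash
python3 - <<'E'
from h import *
np.set_printoptions(precision=4,suppress=True)
p0=np.array([.5084,.2312,.2265]);r=np.hypot(.1,.042);a0=np.arctan2(.042,.1);k=np.array([np.cos(-.041),np.sin(-.041),0])
for th in np.radians(np.arange(6,31,6)):
    p=p0+k*r*(np.cos(a0)-np.cos(a0+th))+np.array([0,0,r*(np.sin(a0+th)-np.sin(a0))])
    arm.line_to(p,.06); print(round(np.degrees(th)),arm.read_tool_pos()-p,arm.read_ft_force(),arm.read_opening()*85)
print(arm.read_time())
t=snapshot("top");s=snapshot("scene")
cv2.imwrite("pics/m7.png",np.hstack([cv2.resize(i,(400,400),interpolation=cv2.INTER_CUBIC) for i in(t[150:330,80:260],s[110:270,380:540])]))
E
```

```text
6 [-0.0002  0.0008  0.0002] [-0.544   5.1405 -1.1331] 29.010460392946392
12 [-0.0002  0.0008  0.    ] [ 0.3974  6.4949 -0.7502] 29.39375278225394
18 [-0.0003  0.0007 -0.0001] [-0.6143  5.2392 -2.2089] 29.34930014870746
24 [-0.0005  0.0007 -0.0004] [-0.2492  6.3201 -3.645 ] 29.375246091915226
30 [-0.0007  0.0007 -0.0005] [-1.0919  4.9392 -2.6036] 29.42773428146691
16.725
```

View pics/m7.png

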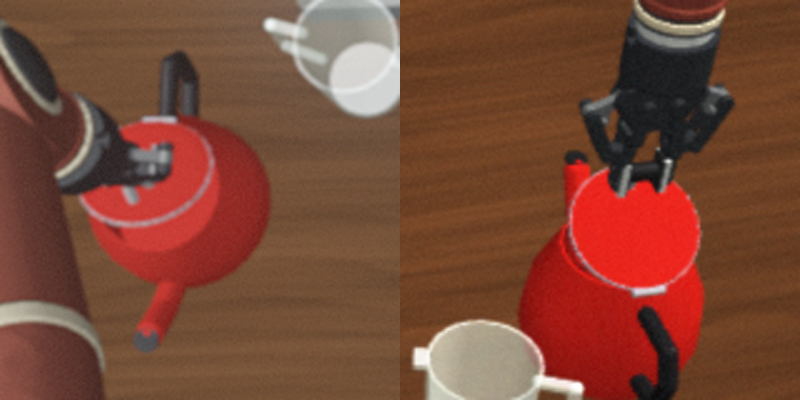

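The lid is partly open and held, with the knob between the fingers at (645,175) in the scene crop, and forces are low. I'll continue to 60 degrees.

```bash
python3 - <<'E'
from h import *
np.set_printoptions(precision=4,suppress=True)
p0=np.array([.5084,.2312,.2265]);r=np.hypot(.1,.042);a0=np.arctan2(.042,.1);k=np.array([np.cos(-.041),np.sin(-.041),0])
for th in np.radians(np.arange(36,61,6)):
    p=p0+k*r*(np.cos(a0)-np.cos(a0+th))+np.array([0,0,r*(np.sin(a0+th)-np.sin(a0))])
    arm.line_to(p,.06); print(round(np.degrees(th)),arm.read_tool_pos()-p,arm.read_ft_force(),arm.read_opening()*85)
arm.pause(.3);print(arm.read_time(),arm.read_tool_pos())
t=snapshot("top");s=snapshot("scene");cv2.imwrite("pics/t8.png",t);cv2.imwrite("pics/s8.png",s)
cv2.imwrite("pics/m8.png",np.hstack([cv2.resize(i,(400,400),interpolation=cv2.INTER_CUBIC) for i in(t[170:270,100:200],s[130:250,410:530])]))
E
```

```text
36 [-0.001   0.0006 -0.0007] [-0.2569  5.2944 -2.7436] 29.376765062862553
42 [-0.0011  0.0006 -0.0006] [-1.494   5.4316 -1.4232] 29.24483657782305
48 [-0.0011  0.0005 -0.0006] [-1.9062  3.9644 -1.5014] 29.32115978069556
54 [-0.0008  0.0005 -0.0004] [-1.3023  4.2668 -0.7893] 29.199909666771088
60 [-0.0006  0.0004 -0.0003] [-2.2924  4.2192 -1.232 ] 29.1885552629493
18.8333 [0.594  0.2281 0.2918]
```

View pics/m8.png

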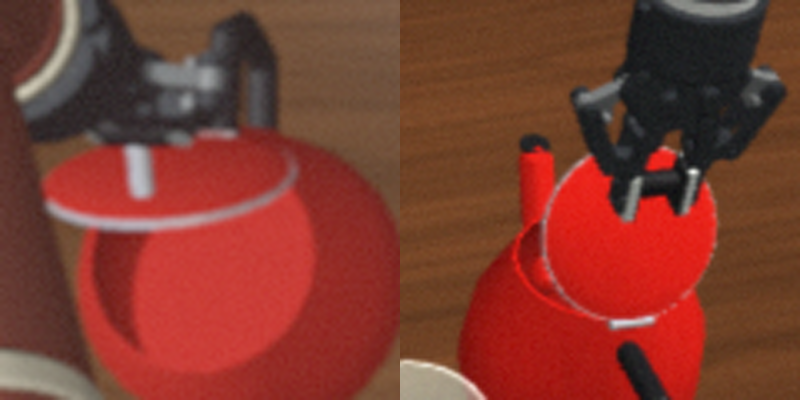

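View pics/s8.png

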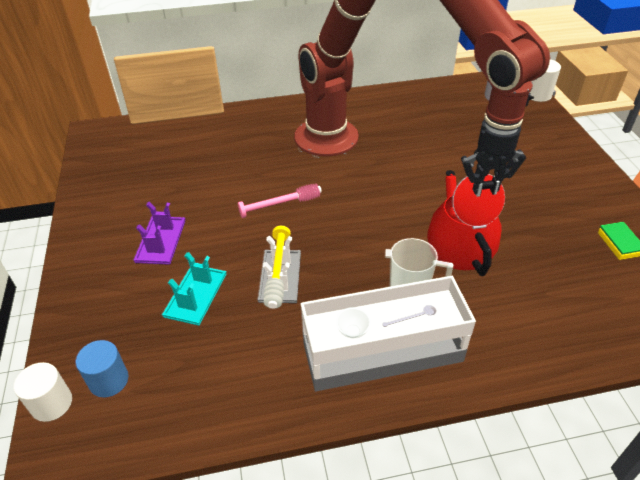

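```bash
python3 - <<'E'
from h import *
np.set_printoptions(precision=4,suppress=True)
yw=-.041;k=np.array([np.cos(yw),np.sin(yw),0]);n=np.array([-k[1],k[0],0]);
def plane(cam,uv,H):
    o,d=ray(cam,uv);p=o+d*((H-o)@n)/(d@n);return (p-H)@k,(p-H)[2],p
# rim detection: light pixels along columns in top
t0=cv2.imread("pics/t5.png");t0=cv2.imread("pics/top0.png");t8=cv2.imread("pics/t8.png")
Ht=onz("top",(151.75,204.25),.131);print("hinge top-frame",Ht)
def rim(im,u,v0,v1):
    S=cv2.cvtColor(im,cv2.COLOR_BGR2HSV)[v0:v1,u-1:u+2,1].astype(float).mean(1); w=np.clip(S.max()*.8-S,0,None);return v0+(w*np.arange(v1-v0)).sum()/w.sum()
for u in(143,146,149): 
    v=rim(t0,u,254,268);p=onz("top",(u,v),.131);print("shut",u,v,(p-Ht)@k,(p-Ht)@n)
for u in(126,130,134,138,142):
    v=rim(t8,u,218,232);print("open",u,v)
for th in(50,55,60,65,70):
    a=np.radians(th);P=Ht-k*.124*np.cos(a)+[0,0,.124*np.sin(a)];print(th,proj("top",P))
E
```

```text
hinge top-frame [0.6077 0.2249 0.131 ]
shut 143 261.2231075697211 -0.1215366959373988 0.010223048690045937
shut 146 261.87859712230215 -0.12281057438782764 0.003852153921808043
shut 149 261.87577639751555 -0.12270771522884896 -0.002422565228830251
open 126 225.63437292634373
open 130 225.89601250977327
open 134 223.53399915002126
open 138 224.99740259740258
open 142 225.30410842863193
50 [133.6735 234.4159]
55 [132.8147 229.4586]
60 [132.1084 224.2436]
65 [131.5636 218.8206]
70 [131.1875 213.2431]
```

```bash
python3 - <<'E'
from h import *
np.set_printoptions(precision=4,suppress=True)
k=np.array([np.cos(-.041),np.sin(-.041),0])
t8=cv2.imread("pics/t8.png")
for u in(128,131,132,140): print(u,t8[219:232,u].tolist())
# scene: circle the knob goes round; anchor at shut knob
o=onz("scene",(467.75,184.25),.173);H=o+k*.1-[0,0,.042];print("H",H, proj("scene",H))
for th in(55,57.5,60,62.5,65):
    a=np.radians(th)+np.arctan2(.042,.1);P=H-k*.10846*np.cos(a)+[0,0,.10846*np.sin(a)];print(th,"knob scene",proj("scene",P))
s=cv2.imread("pics/s8.png");hsv=cv2.cvtColor(s,cv2.COLOR_BGR2HSV)
for u in(486,488,490): print(u,hsv[176:196,u].tolist())
E
```

```text
128 [[49, 55, 188], [47, 55, 191], [51, 59, 195], [47, 56, 197], [58, 62, 199], [118, 114, 197], [166, 159, 189], [166, 159, 172], [112, 106, 139], [48, 50, 120], [27, 32, 118], [30, 37, 122], [30, 33, 121]]
131 [[47, 54, 186], [50, 55, 191], [45, 53, 192], [48, 57, 196], [57, 61, 198], [106, 104, 199], [164, 158, 193], [178, 170, 181], [135, 129, 151], [60, 59, 130], [26, 29, 123], [34, 34, 127], [37, 41, 130]]
132 [[68, 71, 187], [48, 55, 190], [49, 55, 193], [47, 54, 195], [58, 63, 199], [108, 106, 199], [164, 156, 192], [179, 171, 181], [135, 128, 153], [59, 59, 130], [27, 32, 129], [36, 38, 131], [27, 36, 132]]
140 [[46, 50, 183], [47, 54, 186], [47, 54, 189], [43, 55, 191], [55, 60, 194], [108, 107, 193], [156, 154, 189], [161, 158, 192], [115, 113, 199], [64, 64, 200], [54, 62, 202], [52, 57, 201], [57, 62, 201]]
H [0.6097 0.2286 0.131 ] [479.6463 226.2822]
55 knob scene [484.8822 183.7522]
57.5 knob scene [485.7402 184.7813]
60 knob scene [486.5913 185.9   ]
62.5 knob scene [487.4336 187.1067]
65 knob scene [488.265  188.3995]
486 [[1, 222, 226], [1, 226, 236], [1, 224, 238],
[... 158 characters left out ...]
93], [1, 223, 230], [1, 222, 232], [1, 227, 231], [2, 235, 229], [1, 227, 229], [1, 229, 230]]
488 [[1, 224, 237], [1, 227, 238], [1, 220, 239], [1, 223, 236], [2, 210, 165], [0, 108, 66], [170, 14, 54], [150, 4, 59], [156, 29, 44], [170, 21, 36], [135, 23, 22], [165, 26, 20], [0, 189, 85], [1, 219, 228], [1, 229, 231], [1, 225, 232], [2, 229, 230], [1, 223, 231], [1, 226, 231], [1, 230, 229]]
490 [[1, 216, 238], [1, 227, 237], [1, 226, 237], [0, 220, 234], [2, 203, 153], [179, 97, 63], [170, 13, 57], [135, 9, 58], [156, 28, 46], [150, 9, 28], [20, 32, 24], [120, 12, 22], [171, 108, 33], [179, 190, 71], [1, 204, 129], [1, 217, 169], [1, 224, 212], [1, 234, 226], [1, 223, 231], [1, 224, 231]]
```

Both views put the lid slightly short, at about 57–59 degrees, so I'll push on a little over a degree.

```bash
python3 - <<'E'
from h import *
np.set_printoptions(precision=4,suppress=True)
p0=np.array([.5084,.2312,.2265]);r=np.hypot(.1,.042);a0=np.arctan2(.042,.1);k=np.array([np.cos(-.041),np.sin(-.041),0])
th=np.radians(61.5)
p=p0+k*r*(np.cos(a0)-np.cos(a0+th))+np.array([0,0,r*(np.sin(a0+th)-np.sin(a0))])
arm.line_to(p,.02);arm.pause(.8);print(arm.read_tool_pos()-p,arm.read_ft_force(),arm.read_opening()*85,np.abs(arm.read_dq()).max(),arm.read_time())
t=snapshot("top");s=snapshot("scene");cv2.imwrite("pics/t9.png",t);cv2.imwrite("pics/s9.png",s)
S=cv2.cvtColor(t,cv2.COLOR_BGR2HSV)[...,1].astype(float)
for u in(128,131,132): w=np.clip(200-S[215:230,u],0,None);w[w<40]=0;print(u,215+(w*np.arange(15)).sum()/w.sum())
V=cv2.cvtColor(s,cv2.COLOR_BGR2HSV)[...,2].astype(float)
for u in(486,488): w=np.clip(180-V[176:196,u],0,None);print(u,176+(w*np.arange(20)).sum()/w.sum())
cv2.imwrite("pics/m9.png",np.hstack([cv2.resize(i,(400,400),interpolation=cv2.INTER_CUBIC) for i in(s[210:320,220:330],s[130:250,410:530])]))
V=cv2.cvtColor(cv2.imread("pics/s8.png"),cv2.COLOR_BGR2HSV)[...,2].astype(float)
for u in(486,488): w=np.clip(180-V[176:196,u],0,None);print("prev",u,176+(w*np.arange(20)).sum()/w.sum())
V=cv2.cvtColor(cv2.imread("pics/scene0.png"),cv2.COLOR_BGR2HSV)[...,2].astype(float)
E
```

```text
[-0.001   0.0004 -0.0003] [-3.0489  4.1855 -1.4916] 29.559083469570385 0.0022019847974927283 20.025
128 224.4965034965035
131 223.56378600823047
132 221.70988310308184
486 184.76266666666666
488 185.12037914691942
prev 486 184.74568138195778
prev 488 184.50982226379793
```

View pics/m9.png

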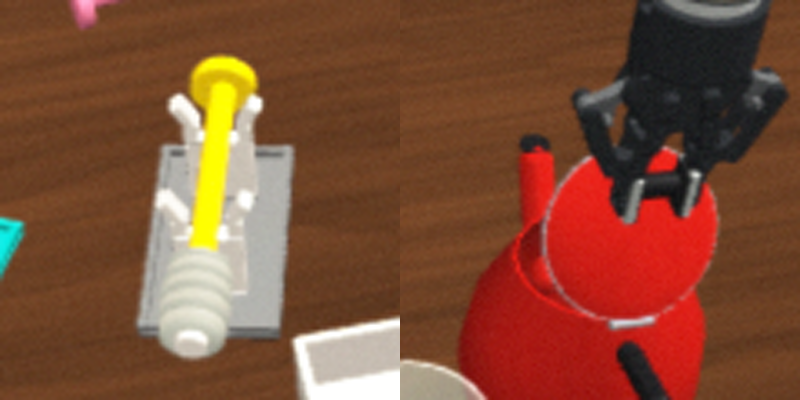

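The lid's rim is now at row about 224.5, against about 224.5 predicted for 60 degrees. The brush rests in both notches and the grip is steady, so I'm handing in.

```bash
python3 - <<'E'
from h import *
print(arm.read_time(),arm.read_opening()*85); ticket.finish_job()
E
```

```text
20.125 29.059389914546575
the job is handed in; nothing more can be done
```

I laid the yellow-handled brush in both notches of the grey drip rest and let go of it while the lid was still shut. Then I gripped the lid knob by its flat ends, opened the lid to about 60°, and handed in at 20.1 s still holding it.

- **Brush:** the pictures after release and at the end show the handle down in both notches, with head and foot clear of the posts.
- **Lid angle:** the two cameras disagreed a little on the first try. The top view of the lid's rim read about 59° and the scene view of the knob about 57°, so I opened it a little further. After that the top view read about 60°, though one pixel column (132) was off, probably because the stem disturbed it. The scene view moved too little to confirm it and still reads about 58°.
- **Hold:** at hand-in the knob was still gripped at about 29 mm, with wrist force around 5 N and the arm still.
- **Other things:** the jug, dish, teaspoon and look-alikes were not touched. They looked unmoved in the full picture I took with the lid open, just before the last small adjustment.

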